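# Call out a missing housing screw on the assembly bench

## Robot

A 6-joint arm with a two-finger parallel gripper is mounted at the origin on the work surface. World frame = base frame: x ahead of the robot, y to its left, z up, the work surface at z = 0. Lengths are in mm, angles in degrees, forces in N, time in s.
With the tool pointing down it reaches from about 350 to 850 mm from the base axis. Payload 8.1 kg.
Tool frame: the origin (TCP) lies between the finger pads, 19 mm behind the fingertips; this is the grasp point; z points along the fingers, y is the line along which they close (so a half turn about z gives the same grasp; the last joint's range is limited). The gripper opens to 85 mm and grips with 20 to 120 N. Pads are 22 mm wide; open, the fingers measure 114 mm over their backs; the gripper's body (76 mm by 85 mm) begins 54 mm behind the grasp point. The pads swing forward as they close: fully open they stand 13 mm farther back than shut.
Start: joints at [-77.43, 7.471, 85.268, -0, 87.261, -4.893], TCP at [180.082, -572.343, 249.992] pointing down, gripper open.
Joint ranges: [-169.43, 169.43], [-51.17, 129.36], [1.28, 143.12], [-76.62, 256.62], [0, 156.53], [-152.29, 152.29]. Speed limits (degrees/s): [136.94, 136.94, 159.86, 180, 180, 180].

## Interface

Orientations are given as [roll, pitch, yaw] about the fixed x, y, z axes, in that order (R = Rz(yaw) Ry(pitch) Rx(roll)).
In Python, from bench import r gives the robot as it stands. The module is installed in compiled form; this text tells all that it offers.
- The arm moves only by the shell command python3 -m handwheel 'ROWS' [FORCE]. ROWS is JSON, a list of rows, each a list of 7 numbers: the shift along the tool's x, y, z in m, then the turn, a rotation vector about the tool's x, y, z in degrees, then the finger opening in m, from 0 to 0.0854. In form: [[tx, ty, tz, ax, ay, az, claw], ...]. A call has 1 to 8 rows; each row shifts and turns the commanded pose from where the row before left it, along the tool's axes as they then stand; what a row does not reach is not made up. A row lasts 1/12 s, in which the tool goes at most 41.7 mm and 7.16 degrees, less where a joint would pass 70% of its speed; a pose out of reach is approached as far as the arm can. A call with a gripper value outside its range is refused whole. The fingers move at their own pace and stop on an object; FORCE is the grip in N (left out, the last holds). Time passes only in rows, so rows that do not move let the fingers close. It gives the time, the measured TCP pose, the force, the opening and the grip force at its end, in the units of the state.
- r.sense(): the state, without advancing time (a new reading comes with each control period).
- r.snapshot(name): name is "scene" or "top" or "wrist"; returns (picture, depth): 400x640x3 uint8, blue, green, red; 400x640 float32, mm along the optical axis (not along the pixel's ray), 0 where there is no reading.
- r.calibration(name): a dict with "vfov" (degrees; the focal length in pixels is half the picture's height over the tangent of half this angle, whatever the lens; pixels are square), "cx", "cy" (the principal point, pixels), "rvec" (rotation vector, rad) and "tvec" (3), from world to camera coordinates, as OpenCV has them; the wrist camera has in their place "tool_from_camera" (4x4, takes a point from camera to tool coordinates, whose origin is the TCP and whose axes are the flange's). Camera axes: x right, y down, z forward; pixel columns grow to the right and rows downward; lengths in mm; the calibration is good to about 2 mm. A picture is of the moment at which its call begins: read the wrist's pose just before it. calibration takes no time and is no camera call.
- r.hand_in(): hands the job in; it is judged then, once.
The state is a dict: "time": time; "joint_pos": joint angles; "qd": joint speeds; "joint_efforts": joint torques, N m; "tool_pos": TCP position; "tcp_rot": TCP orientation; "ft_force": force on the tool from outside, world axes, zero at the start; "wrist_torque": the same for the moment, N m; "finger_gap": finger opening in mm; "grip_force": force on a finger pad.
Only numpy, scipy, OpenCV 4.12 (cv2) and the standard library are available. Lean on these libraries where they do the work, as an engineer would, in place of code of your own. Each camera call takes 0.05 s, during which the arm holds its last target. There are 200 camera calls.

## Task

Log a missing screw for the camera over the bench: press the green button on the control box all the way down and let it up again, then point with the fingertips at the empty screw hole of the one housing that lacks a screw, staying still two or three centimetres above it for two seconds. Then point in the same way at the bin of brass screws that it needs, two or three centimetres above the middle of the bin's rim for two seconds, and finally raise the fingers at least ten centimetres. Leave the red button alone, do not touch the housings or bins, do not shift anything on the bench, and keep the fingers high (15 cm or more above the bench) whenever they pass over the other two housings and the other two bins.

Things in the scene. Friction and masses are not known exactly. Their poses are not given: they have to be found in the camera images.
- housing_missing: dark grey instrument housing, a flat block 116 (x) x 82 (y) x 22 mm high, loose (0.35 kg), small black and blue window in the middle of the top; origin at the centre of its underside. Three 18 mm brass screw heads (each with a 6 mm dark socket) stand 4 mm proud at its corners; the fourth corner shows a black hole in a white ring.
- empty_hole (a point): centre of the empty screw hole (11 mm black disc in a 21 mm white ring, flush with the top) on the top face of housing_missing, 22 mm above the bench, at +44 mm x, +27 mm y in the housing's frame
- housing_full1: dark grey instrument housing, a flat block 116 (x) x 82 (y) x 22 mm high, loose (0.35 kg), small black and blue window in the middle of the top; origin at the centre of its underside. All four brass screws present: not the one to point at.
- housing_full2: dark grey instrument housing, a flat block 116 (x) x 82 (y) x 22 mm high, loose (0.35 kg), small black and blue window in the middle of the top; origin at the centre of its underside. All four brass screws present: not the one to point at.
- bin_brass: small open grey parts bin, 75 (x) x 90 (y) x 45 mm high, walls 3 mm, loose (about 0.3 kg), part filled with brass (golden) screws that stay below the rim; origin at the centre of its underside
- bin_brass_mouth (a point): centre of the brass bin's opening, at rim height, 45 mm above the bench
- bin_black: small open grey parts bin, 75 (x) x 90 (y) x 45 mm high, walls 3 mm, loose (about 0.3 kg), part filled with black screws that stay below the rim; origin at the centre of its underside: not the one to point at
- bin_steel: small open grey parts bin, 75 (x) x 90 (y) x 45 mm high, walls 3 mm, loose (about 0.3 kg), part filled with bright steel screws that stay below the rim; origin at the centre of its underside: not the one to point at
- control_box: white box 150 (x) x 70 (y) x 35 mm high, fixed to the bench, carrying a green button 42 mm from its centre towards its own -x and a red one 42 mm towards its +x; origin at the centre of its underside
- green_top (a point): centre of the top of the green push button (28 mm across), 57 mm above the bench when up, set in a black housing on the control box; it is pressed straight down
- green (a joint): travel of the green button in m: 0 up, 0.006 fully down; a spring takes about 5 N fully down and lifts it again
- red (a joint): travel of the red button in m, same kind; to be left alone
- drink_can: copper-coloured drink can, 54 mm across, 115 mm tall, loose; origin at the centre of its underside
- screwdriver: screwdriver lying on the bench, loose, under 40 mm high; origin under its middle
- tablet: black tablet lying flat, 125 x 200 x 9 mm, loose; origin at the centre of its underside
- tape_roll: yellow roll of tape lying flat, 90 mm across, 24 mm high, loose; origin at the centre of its underside
There are look-alikes about, which are no part of the job. Leave any pink or turquoise look-alike of the bin_steel alone.

How it is judged:
By the outcome, as a careful person would: the job done as asked, in the order asked, and still so for the second after the job is handed in, with the robot touching nothing.
It also fails if it takes over 56 s, if anything falls off the work surface, if the arm or the gripper's body presses on something with over 40 N, if the wrist force passes 120 N, or if a joint passes its speed limit or range.

## Working session

There is one attempt and no reset: what is moved stays moved. The work goes in short steps, Python scripts to look and compute and a shell command to move; the robot and the scene stay as the last step left them, time stands still between calls to the robot, and variables do not carry over. Pictures are saved under pics/ and viewed, at most 10 in all, crops included, and the job is handed in when it is done.

```bash
mkdir -p pics; cat > h.py <<'E'
import numpy as np, cv2
from bench import r
def snap(n,f):
    p,d=r.snapshot(n); cv2.imwrite('pics/'+f+'.png',p); np.save('pics/'+f+'.npy',d); return p,d
def K(c):
    f=200/np.tan(np.radians(c['vfov'])/2); return f,c['cx'],c['cy']
def world(n,u,v,z):  # ray with plane z
    c=r.calibration(n); f,cx,cy=K(c); R=cv2.Rodrigues(np.array(c['rvec'],float))[0]; t=np.array(c['tvec'],float).ravel()
    o=-R.T@t; d=R.T@np.array([(u-cx)/f,(v-cy)/f,1]); return o+d*(z-o[2])/d[2]
E
python3 - <<'E'
from h import *
print(r.sense()); print(r.calibration('top'))
p,d=snap('top','top1'); snap('scene','scene1')
E
```

```text
{'time': 0.0, 'joint_pos': array([-7.74290855e+01,  7.51370099e+00,  8.53294410e+01,  5.18444484e-04,
        8.72612394e+01, -4.89155992e+00]), 'qd': array([ 0.03760116, -0.09452194, -0.01713007, -0.00835948, -0.00864557,
       -0.05087402]), 'joint_efforts': array([-2.19921778e-03, -5.69396710e+01, -5.00559318e+01, -5.73685120e-04,
        1.42698051e-02, -1.89511417e-05]), 'tool_pos': array([ 179.97614855, -571.83449199,  248.95751582]), 'tcp_rot': array([-1.79896043e+02, -9.41653321e-03,  1.74624406e+01]), 'ft_force': array([ 0.05416637,  0.24050679, -0.68409929]), 'wrist_torque': array([-0.00360997,  0.03751374, -0.00288013]), 'grip_force': 0.0, 'finger_gap': 85.2309081649456}
{'vfov': 45.16569130736252, 'cx': 321.21059404091267, 'cy': 205.7502503933046, 'rvec': array([ 2.16838845, -2.10539479,  0.18358591]), 'tvec': array([ -23.88032775,  533.23161055, 1228.27577047])}
```

View pics/top1.png

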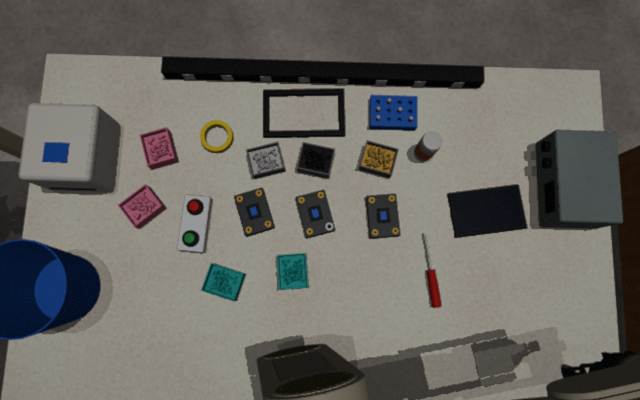

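View pics/scene1.png

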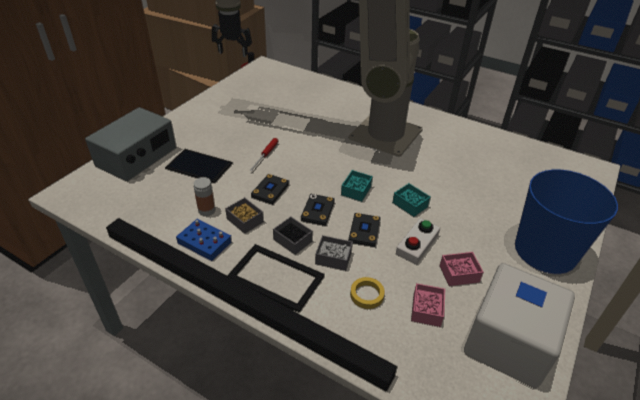

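Top view (image up is +x, left is +y): the housings are at (254,212), (315,214) and (382,216). Only the middle one shows a white ring with a black hole, at about (329,227). The bins are steel (266,160), black (315,160) and golden brass (379,158). The pink and turquoise look-alikes are at (158,148), (142,206), (223,282) and (292,271). Green button is at (190,239) and red at (195,207). I'll confirm these in an enlarged crop.

```bash
python3 - <<'E'
from h import *
p=cv2.imread('pics/top1.png')[135:260,170:410]
p=cv2.convertScaleAbs(p,alpha=1.4)
cv2.imwrite('pics/crop.png',cv2.resize(p,None,fx=3.3,fy=3.3,interpolation=cv2.INTER_CUBIC))
d=np.load('pics/top1.npy')
for n,u,v,z in [('hole',329,227,22),('bin',379,158,45),('green',190,239,57),('red',195,207,57)]: print(n,world('top',u,v,z).round(1))
E
```

```text
hole [480.5 -30.7  22. ]
bin [ 668.6 -159.9   45. ]
green [434.3 328.4  57. ]
red [518.4 321.5  57. ]
```

View pics/crop.png

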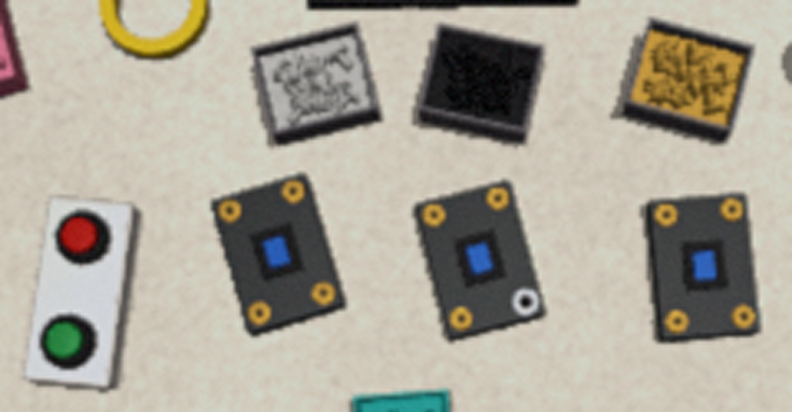

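Confirmed: the ring and hole are on the middle housing at (329.1,226.2). Green is at (189.4,238.3) and the golden bin is the right-hand one. Next I'll get the bin rim centre from depth and work out the moves.

```bash
python3 - <<'E'
from h import *
c=r.calibration('top'); f,cx,cy=K(c); R=cv2.Rodrigues(np.array(c['rvec']))[0]; t=np.array(c['tvec']).ravel()
d=np.load('pics/top1.npy'); v,u=np.mgrid[0:400,0:640]
W=((np.dstack([(u-cx)/f*d,(v-cy)/f*d,d])-t)@R)
print('cam',(-R.T@t).round())
b=W[132:188,352:406].reshape(-1,3); s=b[(b[:,2]>38)&(b[:,2]<54)]
print(len(s),cv2.minAreaRect(s[:,:2].astype(np.float32)),np.median(s[:,2]))
for n,a in [('hole',(329.1,226.2,22)),('green',(189.4,238.3,57))]: 
    g=world('top',*a); print(n,g, W[int(a[1]+.5),int(a[0]+.5)])
y=np.radians(17.46); s0=r.sense()['tool_pos']
# tool-frame xy
for P in [s0[:2],(480,-300),(434,330),(481.5,-30.9),(668,-160)]: print(P,np.array([[np.cos(y),np.sin(y)],[np.sin(y),-np.cos(y)]])@(np.array(P)))
E
```

```text
cam [ 323.   -5. 1300.]
270 ((672.142578125, -160.37498474121094), (90.1193618774414, 77.08343505859375), 75.90289306640625) 42.879866411926564
hole [482.65728863 -30.91579921  22.        ] [482.53866864 -30.52851892  27.18306284]
green [436.04258137 330.06351163  57.        ] [436.6127225  330.63379333  58.92087495]
[ 179.99662476 -571.89434385] [1.12452065e-01 5.99551426e+02]
(480, -300) [367.8728204  430.19715017]
(434, 330) [ 513.01733541 -184.57847538]
(481.5, -30.9) [450.04444915 173.94554836]
(668, -160) [589.21661758 353.05492146]
```

```bash
python3 -m handwheel '[[0.015,-0.007,0,0,0,0,0],[0.0325,-0.015,0,0,0,0,0],[0.0325,-0.015,0,0,0,0,0],[0.0325,-0.015,0,0,0,0,0],[0.0325,-0.015,0,0,0,0,0],[0.0325,-0.015,0,0,0,0,0],[0.0325,-0.015,0,0,0,0,0],[0.0325,-0.015,0,0,0,0,0]]' 20
python3 -m handwheel '[[0.0325,-0.015,0,0,0,0,0],[0.0325,-0.015,0,0,0,0,0],[0.0325,-0.015,0,0,0,0,0],[0.028,-0.012,0,0,0,0,0],[0.008,-0.034,0,0,0,0,0],[0.008,-0.034,0,0,0,0,0],[0.008,-0.034,0,0,0,0,0],[0.008,-0.034,0,0,0,0,0]]'
python3 -m handwheel '[[0.008,-0.034,0,0,0,0,0],[0.008,-0.034,0,0,0,0,0],[0.008,-0.034,0,0,0,0,0],[0.008,-0.034,0,0,0,0,0],[0.008,-0.034,0,0,0,0,0],[0.008,-0.034,0,0,0,0,0],[0.008,-0.034,0,0,0,0,0],[0.008,-0.034,0,0,0,0,0]]'
python3 -m handwheel '[[0.008,-0.034,0,0,0,0,0],[0.008,-0.034,0,0,0,0,0],[0.008,-0.034,0,0,0,0,0],[0.008,-0.034,0,0,0,0,0],[0.008,-0.034,0,0,0,0,0],[0.008,-0.034,0,0,0,0,0],[0,0,0,0,0,0,0],[0,0,0,0,0,0,0]]'
python3 - <<'E'
from h import *
s=r.sense(); print(s['tool_pos'],s['tcp_rot']); p,d=snap('wrist','w1')
T=np.array(r.calibration('wrist')['tool_from_camera']); c=r.calibration('wrist'); f,cx,cy=K(c); print(T.round(2),f,cx,cy)
from scipy.spatial.transform import Rotation as Ro
R=Ro.from_euler('xyz',s['tcp_rot'],degrees=True).as_matrix()
q=np.linalg.inv(T)@np.r_[R.T@(np.array([436,330,57])-s['tool_pos']),1]
print('predicted green px',q[0]/q[2]*f+cx,q[1]/q[2]*f+cy)
E
```

```text
time: 0.77
tool_pos: [379.0, -390.5, 249.7]
tcp_rot: [-180.0, -0.0, 17.5]
ft_force: [1.8, -0.5, -0.3]
finger_gap: 0.0
grip_force: 0.0
time: 1.43
tool_pos: [469.6, -158.9, 249.3]
tcp_rot: [-179.9, 0.0, 17.5]
ft_force: [0.8, -0.9, -0.1]
finger_gap: 0.0
grip_force: 0.0
time: 2.1
tool_pos: [448.4, 119.5, 249.8]
tcp_rot: [-180.0, 0.0, 17.5]
ft_force: [-0.4, -1.2, -0.8]
finger_gap: -0.0
grip_force: 0.0
time: 2.77
tool_pos: [432.6, 328.1, 249.3]
tcp_rot: [180.0, 0.1, 17.7]
ft_force: [0.3, 0.5, -0.0]
finger_gap: 0.1
grip_force: 0.0
[432.63562465 328.128449   249.28026142] [1.79992361e+02 8.31650369e-02 1.76692944e+01]
[[   0.     -0.96   -0.27   68.57]
 [   1.      0.     -0.     -0.66]
 [   0.     -0.27    0.96 -123.56]
 [   0.      0.      0.      1.  ]] 360.36984133480996 312.41769159240835 202.10521179220402
predicted green px 312.4540345034049 176.24270492405813
```

View pics/w1.png

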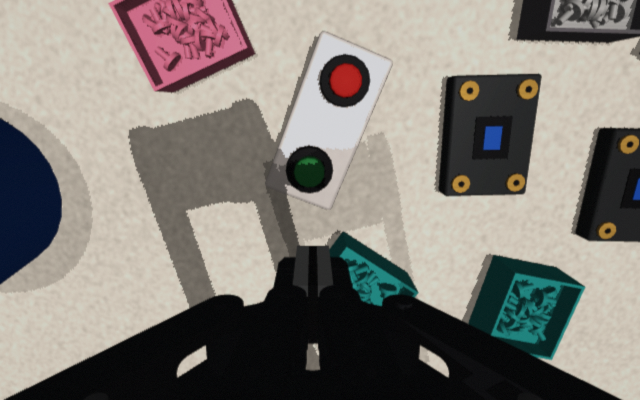

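The wrist view shows green at about (308,170), a few mm from the prediction of (312,176). I'll centroid it by colour in both views.

```bash
cat >> h.py <<'E'
from scipy.spatial.transform import Rotation as Ro
def wworld(s,u,v,z):
    c=r.calibration('wrist'); f,cx,cy=K(c); T=np.array(c['tool_from_camera']); R=Ro.from_euler('xyz',s['tcp_rot'],degrees=True).as_matrix()
    o=R@T[:3,3]+s['tool_pos']; d=R@T[:3,:3]@np.array([(u-cx)/f,(v-cy)/f,1]); return o+d*(z-o[2])/d[2]
E
python3 - <<'E'
from h import *
def cen(p,box):
    x0,y0,x1,y1=box; q=p[y0:y1,x0:x1].astype(int); m=(q[...,1]>q[...,2]*1.5)&(q[...,1]>q[...,0]*1.25)&(q[...,1]>35)
    v,u=np.nonzero(m); return (u.min()+u.max())/2+x0,(v.min()+v.max())/2+y0,u.mean()+x0,v.mean()+y0,len(u),np.ptp(u),np.ptp(v)
a=cen(cv2.imread('pics/w1.png'),(280,140,335,198)); b=cen(cv2.imread('pics/top1.png'),(175,225,205,252))
s=r.sense();print(a,b)
print(wworld(s,a[2],a[3],55),world('top',b[2],b[3],55), s['tool_pos'])
d=np.load('pics/w1.npy'); print(d[165:175,308])
E
```

```text
(np.float64(309.0), np.float64(171.5), np.float64(308.83994126284875), np.float64(171.11160058737153), 681, np.int64(28), np.int64(29)) (np.float64(189.0), np.float64(237.5), np.float64(189.0), np.float64(237.6078431372549), 102, np.int64(10), np.int64(11))
[439.62323498 333.06656168  55.        ] [437.98794545 331.76860786  55.        ] [433.13170436 326.89331618 249.41587433]
[321.09833 318.9663  320.04172 321.4028  320.72617 319.3519  321.08514
 320.15918 321.02048 321.5686 ]
```

Both views agree on green at about (439, 332). I'll descend to just above it.

```bash
python3 -m handwheel '[[0.006,-0.004,0.02,0,0,0,0],[0,0,0.03,0,0,0,0],[0,0,0.035,0,0,0,0],[0,0,0.035,0,0,0,0],[0,0,0.025,0,0,0,0],[0,0,0.015,0,0,0,0],[0,0,0.004,0,0,0,0],[0,0,0,0,0,0,0]]'
python3 -m handwheel '[[0,0,0.004,0,0,0,0],[0,0,0.004,0,0,0,0],[0,0,0.003,0,0,0,0],[0,0,0.002,0,0,0,0],[0,0,0.002,0,0,0,0],[0,0,0,0,0,0,0]]'
```

```text
time: 3.48
tool_pos: [437.8, 330.3, 84.7]
tcp_rot: [179.9, 0.2, 17.4]
ft_force: [0.2, -0.6, 0.4]
finger_gap: -0.2
grip_force: 0.0
time: 3.98
tool_pos: [439.4, 332.3, 71.6]
tcp_rot: [-180.0, -0.1, 17.5]
ft_force: [1.1, -0.7, 3.4]
finger_gap: -0.3
grip_force: 1.9
```

```bash
python3 -m handwheel '[[0,0,0.001,0,0,0,0],[0,0,0.001,0,0,0,0],[0,0,0,0,0,0,0]]'; python3 -m handwheel '[[0,0,0.001,0,0,0,0],[0,0,0,0,0,0,0],[0,0,0,0,0,0,0]]'
```

```text
time: 4.23
tool_pos: [439.4, 332.3, 69.8]
tcp_rot: [-180.0, -0.1, 17.5]
ft_force: [2.6, -0.6, 5.0]
finger_gap: -0.1
grip_force: 2.5
time: 4.48
tool_pos: [439.4, 332.3, 69.6]
tcp_rot: [-180.0, -0.1, 17.5]
ft_force: [-1.8, -2.7, 12.5]
finger_gap: -0.2
grip_force: 6.7
```

The force jumped to 12.5 N at the stop, so the button is fully down. Now I'll raise the fingers and go high over the hole.

```bash
python3 -m handwheel '[[0,0,-0.006,0,0,0,0],[0,0,-0.016,0,0,0,0],[0,0,-0.03,0,0,0,0],[0,0,-0.035,0,0,0,0],[0,0,-0.035,0,0,0,0],[0,0,-0.035,0,0,0,0],[0,0,-0.025,0,0,0,0],[-0.006,0.032,0,0,0,0,0]]'
python3 -m handwheel '[[-0.006,0.033,0,0,0,0,0],[-0.006,0.033,0,0,0,0,0],[-0.006,0.033,0,0,0,0,0],[-0.006,0.033,0,0,0,0,0],[-0.006,0.033,0,0,0,0,0],[-0.006,0.033,0,0,0,0,0],[-0.006,0.033,0,0,0,0,0],[-0.006,0.033,0,0,0,0,0]]'
python3 -m handwheel '[[-0.007,0.033,0,0,0,0,0],[-0.007,0.03,0,0,0,0,0],[0,0,0,0,0,0,0],[0,0,0,0,0,0,0],[0,0,0,0,0,0,0]]'
python3 - <<'E'
from h import *
s=r.sense(); p,d=snap('wrist','w2'); T=r.calibration('wrist')
print(s['tool_pos'])
E
```

```text
time: 5.15
tool_pos: [443.8, 304.1, 256.8]
tcp_rot: [-179.8, -0.5, 17.7]
ft_force: [2.4, 0.2, 0.6]
finger_gap: -0.0
grip_force: 0.0
time: 5.82
tool_pos: [475.3, 32.0, 249.4]
tcp_rot: [-180.0, 0.1, 17.5]
ft_force: [2.3, -0.2, -0.1]
finger_gap: 0.2
grip_force: 0.0
time: 6.23
tool_pos: [481.1, -30.4, 249.5]
tcp_rot: [-179.9, 0.1, 17.4]
ft_force: [0.4, 0.2, 0.9]
finger_gap: -0.1
grip_force: 0.0
[481.08219366 -30.41132848 249.46004123]
```

View pics/w2.png

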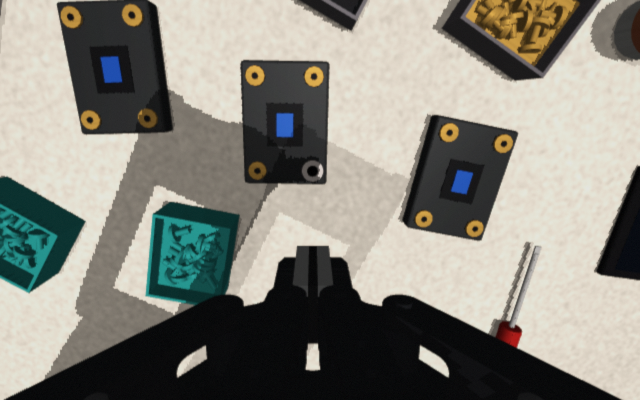

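The wrist view shows the black hole in its white ring, partly shaded, at (312.5,171) on the middle housing. The brass bin is at top right.

```bash
python3 - <<'E'
from h import *
s=r.sense(); print(wworld(s,312.5,171,22),s['tool_pos'],s['tcp_rot'])
E
```

```text
[482.74485908 -28.41791354  22.        ] [481.1753007  -29.95831807 249.56784821] [-1.79940673e+02  3.89391066e-02  1.74946835e+01]
```

```bash
python3 -m handwheel '[[0.0015,0,0.02,0,0,0,0],[0,0,0.035,0,0,0,0],[0,0,0.035,0,0,0,0],[0,0,0.035,0,0,0,0],[0,0,0.03,0,0,0,0],[0,0,0.02,0,0,0,0],[0,0,0.009,0,0,0,0],[0,0,0,0,0,0,0]]'
for i in 1 2 3 4; do python3 -m handwheel '[[0,0,0,0,0,0,0],[0,0,0,0,0,0,0],[0,0,0,0,0,0,0],[0,0,0,0,0,0,0],[0,0,0,0,0,0,0],[0,0,0,0,0,0,0],[0,0,0,0,0,0,0],[0,0,0,0,0,0,0]]' | head -2; done
python3 - <<'E'
from h import *
p,d=snap('wrist','w3')
E
```

```text
time: 6.95
tool_pos: [480.9, -28.9, 63.6]
tcp_rot: [-179.9, 0.2, 17.6]
ft_force: [-0.5, 0.7, 0.5]
finger_gap: 0.5
grip_force: 0.0
time: 7.62
tool_pos: [483.0, -30.6, 66.1]
time: 8.28
tool_pos: [482.9, -30.5, 66.0]
time: 8.95
tool_pos: [482.9, -30.5, 66.0]
time: 9.62
tool_pos: [482.9, -30.5, 66.0]
```

View pics/w3.png

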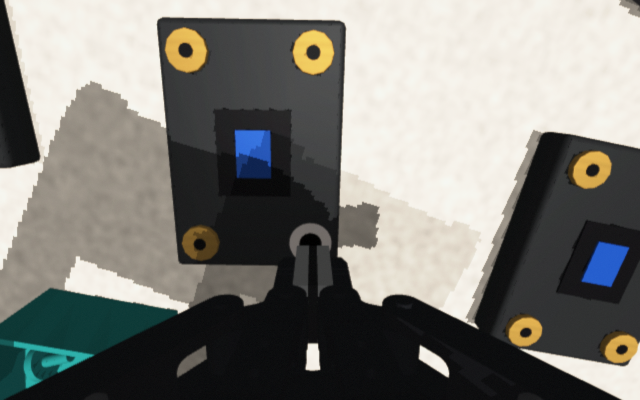

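```bash
python3 - <<'E'
from h import *
s=r.sense(); print(wworld(s,310,240,22),s['tool_pos'])
E
```

```text
[484.30821325 -28.05603098  22.        ] [482.92922232 -30.50053396  65.99286379]
```

Within 3 mm and still for 2.6 s. Now the brass bin.

```bash
python3 -m handwheel '[[0,0,-0.01,0,0,0,0],[0,0,-0.03,0,0,0,0],[0,0,-0.035,0,0,0,0],[0,0,-0.035,0,0,0,0],[0,0,-0.035,0,0,0,0],[0,0,-0.03,0,0,0,0],[0,0,-0.009,0,0,0,0],[0.01,0.013,0,0,0,0,0]]' | head -2
python3 -m handwheel '[[0.02,0.026,0,0,0,0,0],[0.02,0.026,0,0,0,0,0],[0.02,0.026,0,0,0,0,0],[0.02,0.026,0,0,0,0,0],[0.02,0.026,0,0,0,0,0],[0.02,0.026,0,0,0,0,0],[0.01,0.012,0,0,0,0,0],[0,0,0,0,0,0,0]]' | head -2
python3 -m handwheel '[[0,0,0,0,0,0,0],[0,0,0,0,0,0,0],[0,0,0,0,0,0,0]]'
python3 - <<'E'
from h import *
s=r.sense(); p,d=snap('wrist','w4'); print(s['tool_pos'])
E
```

```text
time: 10.33
tool_pos: [497.4, -39.2, 255.3]
time: 11.0
tool_pos: [672.1, -163.3, 248.7]
time: 11.25
tool_pos: [670.2, -160.4, 250.3]
tcp_rot: [-180.0, 0.0, 17.5]
ft_force: [0.5, -0.1, -0.3]
finger_gap: -0.0
grip_force: 0.0
[ 670.21770751 -160.3977013   250.31388729]
```

View pics/w4.png

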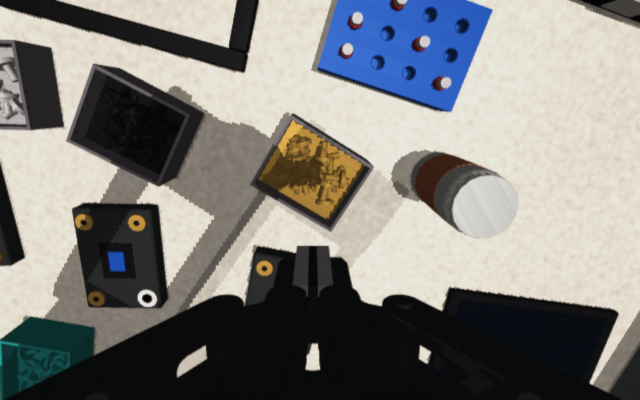

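The golden bin's rim corners are at about (292,114), (372,164), (332,226) and (253,181). The can is to its right at (485,205), and the gripper body will be above it.

```bash
python3 - <<'E'
from h import *
s=r.sense(); c=[wworld(s,u,v,45) for u,v in [(292,114),(372,164),(332,226),(253,181)]]
print(np.round(c,1),np.mean(c,0),[np.linalg.norm(c[i]-c[i-1]).round() for i in range(4)],s['tool_pos'])
E
```

```text
[[ 719.5 -125.    45. ]
 [ 698.9 -208.1   45. ]
 [ 630.4 -192.    45. ]
 [ 650.3 -107.7   45. ]] [ 674.79190217 -158.18791733   45.        ] [np.float64(71.0), np.float64(86.0), np.float64(70.0), np.float64(87.0)] [ 670.29328274 -160.40621161  250.51204849]
```

```bash
python3 -m handwheel '[[0.003,0,0.02,0,0,0,0],[0,0,0.03,0,0,0,0],[0,0,0.035,0,0,0,0],[0,0,0.035,0,0,0,0],[0,0,0.025,0,0,0,0],[0,0,0.012,0,0,0,0],[0,0,0.004,0,0,0,0],[0,0,0,0,0,0,0]]'|head -2
for i in 1 2 3 4; do python3 -m handwheel '[[0,0,0,0,0,0,0],[0,0,0,0,0,0,0],[0,0,0,0,0,0,0],[0,0,0,0,0,0,0],[0,0,0,0,0,0,0],[0,0,0,0,0,0,0],[0,0,0,0,0,0,0],[0,0,0,0,0,0,0]]' | head -2; done
```

```text
time: 11.97
tool_pos: [673.3, -159.8, 89.0]
time: 12.63
tool_pos: [673.6, -160.3, 89.0]
time: 13.3
tool_pos: [673.7, -160.3, 89.0]
time: 13.97
tool_pos: [673.6, -160.2, 89.0]
time: 14.63
tool_pos: [673.6, -160.2, 89.0]
```

```bash
python3 -m handwheel '[[0,0,-0.01,0,0,0,0],[0,0,-0.03,0,0,0,0],[0,0,-0.035,0,0,0,0],[0,0,-0.035,0,0,0,0],[0,0,-0.03,0,0,0,0],[0,0,-0.015,0,0,0,0],[0,0,-0.006,0,0,0,0],[0,0,0,0,0,0,0]]'
python3 -m handwheel '[[0,0,0,0,0,0,0],[0,0,0,0,0,0,0],[0,0,0,0,0,0,0],[0,0,0,0,0,0,0]]'
python3 - <<'E'
from h import *
p,d=snap('top','top2'); a=cv2.imread('pics/top1.png')
df=cv2.absdiff(p,a).max(2); print([df[y:y+25,x:x+30].max() for x,y in [(175,225),(180,195),(240,190),(300,190),(250,145),(300,145)]], r.sense()['tool_pos'])
E
```

```text
time: 15.3
tool_pos: [674.6, -160.5, 253.1]
tcp_rot: [179.9, -0.2, 17.5]
ft_force: [-0.3, -0.4, 0.7]
finger_gap: 0.2
grip_force: 0.0
time: 15.63
tool_pos: [672.9, -160.0, 247.9]
tcp_rot: [-179.9, 0.1, 17.5]
ft_force: [-0.1, -1.0, -0.4]
finger_gap: -0.2
grip_force: 0.0
[np.uint8(15), np.uint8(14), np.uint8(13), np.uint8(61), np.uint8(12), np.uint8(28)] [ 673.08735668 -160.04315304  248.31456746]
```

View pics/top2.png

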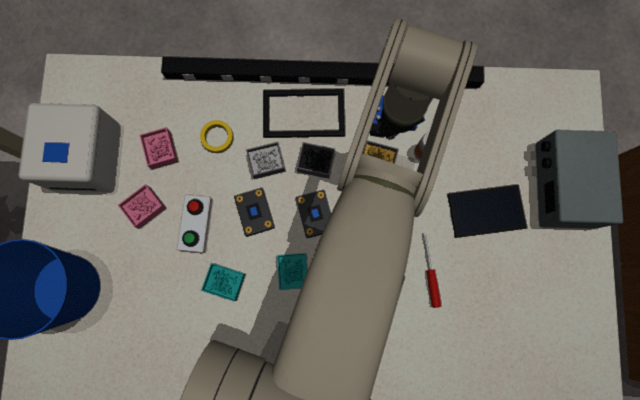

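The top view shows nothing visible has moved and the arm is clear at height above the brass bin. Differences around (315,205) are the arm's shadow. Handing in.

```bash
python3 -c "
from bench import r
print(r.hand_in())"
```

```text
the job is handed in; nothing more can be done
None
```

I pressed the green button to its stop and released it, pointed at the empty hole and then the brass bin for over 2 s each, raised the fingers about 16 cm, and handed the job in at about 16 s; no verdict was returned.

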